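# Latch the paint chest's hatch

## Robot

A 6-joint arm with a two-finger parallel gripper is mounted at the origin on the work surface. World frame = base frame: x ahead of the robot, y to its left, z up, the work surface at z = 0. Lengths are in m, angles in rad, forces in N, time in s.
With the tool pointing down it reaches from about 0.35 to 0.975 m from the base axis. Payload 4.9 kg.
Tool frame: the origin (TCP) lies midway between the tips of the shut fingers; the grasp point (between the pads) lies 19 mm behind it; z points along the fingers, y is the direction in which the jaws open and shut (so a half turn about z gives the same grasp; the last joint's range is limited). The gripper opens to 85 mm and grips with 20 to 120 N. Pads are 22 mm wide; open, the fingers measure 114 mm over their backs; the gripper's body (76 mm by 85 mm) begins 54 mm behind the grasp point. The pads swing forward as they close: fully open they stand 13 mm farther back than shut.
Start: joints at [-1.356, 0.053, 1.613, -0, 1.476, -0.119], TCP at [0.205, -0.59, 0.231] pointing down, gripper open.
Joint ranges: [-3.01, 3.01], [-1.01, 2.22], [0.06, 2.58], [-1.02, 4.17], [0.09, 2.62], [-3.14, 3.14]. Speed limits (rad/s): [2.57, 2.57, 3.14, 3.14, 3.14, 3.14].

## Interface

Orientations are given as a unit quaternion [w, x, y, z].
In Python, from plant import state, grab_frame, camera_params, job_done, boxes_of gives the robot as it stands.
- The arm moves only by the tool step_arm, never from a script. Its argument "steps" is a list of rows, each a list of 4 numbers: the shift along the tool's x, y, z in mm, then the turn about the tool's z in degrees. A call has 1 to 8 rows; each row shifts and turns the pose as measured when the row begins, along the tool's axes as they then stand; what a row does not reach is not made up. A row lasts 1/10 s, in which the tool goes at most 50 mm and 8.59 degrees, less where a joint would pass 70% of its speed; a pose out of reach is approached as far as the arm can. A call is refused whole if a number of a shift passes 50 or a number of a turn 8.59, either way. A call with a gripper value outside its range is refused whole. "claw" is the opening in per cent of the stroke, from 0 (shut) to 100 (fully open), set as the call begins (left out, the last holds). The fingers move at their own pace and stop on an object; the grip force is fixed at half the most. Time passes only in rows, so rows that do not move let the fingers close. It gives the time, the measured TCP pose, the force and the opening at its end, in the units of the state.
- state(): the state, without advancing time (a new reading comes with each control period).
- grab_frame(name): name is "scene" or "top" or "wrist"; returns (picture, depth): 420x560x3 uint8, red, green, blue; 420x560 float32, m along the optical axis (not along the pixel's ray), 0 where there is no reading.
- camera_params(name): a dict with "mtx" (3x3 intrinsics, pixels), "k1" (the pictures are not rectified: a ray, as slopes to the right and down, at radius r is drawn at 1 + k1 r^2 times it, then the intrinsics apply), "extrinsics" (4x4, takes a point from camera to world coordinates); the wrist camera has in their place "T_tool_cam" (4x4, takes a point from camera to tool coordinates, whose origin is the TCP and whose axes are the flange's). Camera axes: x right, y down, z forward; pixel columns grow to the right and rows downward; lengths in m; the calibration is good to about 2 mm. A picture is of the moment at which its call begins: read the wrist's pose just before it. camera_params takes no time and is no camera call.
- job_done(): hands the job in, once; it reports no verdict.
Trained networks look in the newest picture that a camera, given by its name, has taken for a name from the list of things; names that differ only in an ending like _2 or _b are one class to them, and where a whole thing is asked for, a point or a joint stands for the part that bears it (a point fixed in the world has none). Each returns a list of dicts, best first, with "p" (0 to 1); they miss things now and then, are a little off and sometimes report something else, mostly with a low value. They report only what shows in the picture. A call takes as long as a camera call.
- boxes_of(camera, label): "box" ([left, top, width, height] in pixels, round what is visible of it).
The state is a dict: "time": time; "joint_pos": joint angles; "joint_vel": joint speeds; "joint_efforts": joint torques, N m; "tool_pos": TCP position; "tool_rot": TCP orientation; "contact_force": force on the tool from outside, world axes, zero at the start; "ft_torque": the same for the moment, N m; "gripper_width": opening from 0.0 (shut) to 1.0 (fully open).
Only numpy, scipy, OpenCV 4.12 (cv2) and the standard library are available. Lean on these libraries where they do the work, as an engineer would, in place of code of your own. Each camera call takes 0.05 s, during which the arm holds its last target. There are 200 camera calls.

## Task

One of the two plywood paint chests has its hatch standing ajar. Press that hatch fully shut first, then turn its black wing knob clockwise (seen from above) as far as it goes, so that the tongue under the hatch swings behind the frame edge, and let go. The other chest is already latched: leave its wing knob as it is.

Things in the scene. Friction and masses are not known exactly. Their poses are not given: they have to be found in the camera images.
- chest: plywood chest with its hatch ajar, fixed, 230 x 230 x 130 mm high. Origin: centre of its underside, z up, front at -x. Top: a 24 mm wide frame round a 182 mm square opening, filled by the 10 mm hatch, flush at z = 130 mm when shut. A black wing knob stands near the hatch's front edge: axis at x = -64, y = 0 mm when shut. Beside it (x = -64, y = +60 or -60 mm) the hatch is bare: room to press
- hatch (a joint): opening angle of that hatch, rad: 0 shut (on a stop), 0.2 to 0.45 at the start. It is hinged along its far edge (hinge line at x = 91, z = 130 mm of the chest, along y), so its front edge is lifted. The hinge is stiff: the hatch stays where it is left; a few newtons at the front press it down
- wing (a joint): turn of that hatch's knob, rad, growing clockwise from above: at 0 the wing lies along the chest's y axis; at the stop, 1.57, along its x axis, tongue behind the front frame edge. Starts at 0.1 to 0.4; light friction, stays put. Foot: 36 mm disc, 8 mm high; on it the wing, 12 mm thick, 64 mm long, 8 to 40 mm above the hatch: grip across its thickness, 29 mm above the hatch
- spare_wing (a joint): turn of the wing knob on the other, identical chest with the shut hatch (a brush lies on it); it is latched, near 1.57, and must stay so

How it is judged:
By the outcome, as a careful person would: the job done as asked, in the order asked, and still so for the second after the job is handed in, with the robot touching nothing.
It also fails if it takes over 48 s, if anything falls off the work surface, if the arm or the gripper's body presses on something with over 40 N, if the wrist force passes 120 N, or if a joint passes its speed limit or range.

## Working session

There is one attempt and no reset: what is moved stays moved. The work goes in short steps, Python scripts to look and compute and a tool call to move; the robot and the scene stay as the last step left them, time stands still between calls to the robot, and variables do not carry over. Pictures are saved under pics/ and viewed, about 8 in all and at most 12, crops included, and the job is handed in when it is done.

Besides the shell and the picture viewer there is one more tool, called after ">>>" as name([rows], argument=value, ...), one row to a line, values as JSON. step_arm: Moves the arm, as the interface text tells. Its arguments: {"type":"object","properties":{"steps":{"type":"array"},"claw":{"type":"number"}},"required":["steps"]}

```bash
mkdir -p pics
cat > h.py <<'E'
import numpy as np, cv2
from plant import state, grab_frame, camera_params, job_done, boxes_of
from scipy.spatial.transform import Rotation as R
def Ttool(s):
    w,x,y,z=s['tool_rot']; T=np.eye(4); T[:3,:3]=R.from_quat([x,y,z,w]).as_matrix(); T[:3,3]=s['tool_pos']; return T
def cloud(name):
    s=state(); im,d=grab_frame(name); p=camera_params(name)
    E=np.array(p['extrinsics']) if 'extrinsics' in p else Ttool(s)@np.array(p['T_tool_cam'])
    h,w=d.shape; u,v=np.meshgrid(np.arange(w),np.arange(h))
    pts=np.stack([u,v],-1).reshape(-1,1,2).astype(float)
    K=np.array(p['mtx'],float)
    n=cv2.undistortPoints(pts,K,np.array([p['k1'],0,0,0.])).reshape(h,w,2)
    P=np.dstack([n*d[...,None],d]); W=P@E[:3,:3].T+E[:3,3]; W[d==0]=np.nan
    return im,W,E
def save(n,im): cv2.imwrite('pics/'+n,im[...,::-1])
E
python3 - <<'E'
from h import *
a,Wt,_=cloud('top'); b,Ws,_=cloud('scene')
for c in('top','scene'):
    for l in('chest','hatch','wing','spare_wing'): print(c,l,[(np.round(x['box']).tolist(),round(x['p'],2)) for x in boxes_of(c,l)])
save('top.png',a);save('scene.png',b);np.savez('c.npz',a=a,Wt=Wt,Ws=Ws)
s=state();print(s)
E
```

```text
top chest [([277.0, 146.0, 135.0, 115.0], 0.72)]
top hatch [([301.0, 154.0, 96.0, 80.0], 0.79)]
top wing [([339.0, 209.0, 32.0, 22.0], 0.92)]
top spare_wing [([186.0, 274.0, 17.0, 32.0], 0.82), ([305.0, 155.0, 93.0, 81.0], 0.35)]
scene chest []
scene hatch [([141.0, 138.0, 124.0, 113.0], 0.88)]
scene wing [([203.0, 146.0, 28.0, 23.0], 0.89), ([129.0, 135.0, 151.0, 153.0], 0.24)]
scene spare_wing [([372.0, 159.0, 17.0, 27.0], 0.59)]
{'time': 0.5, 'joint_pos': array([-1.35602465e+00,  5.26890934e-02,  1.61294891e+00,  8.69497488e-07,
        1.47605608e+00, -1.19036409e-01]), 'joint_vel': array([ 0.00088854, -0.00051612, -0.00204598, -0.00044795, -0.00097553,
       -0.00069859]), 'joint_efforts': array([ 6.32827305e-04, -3.93209016e+01, -3.70027149e+01, -1.77320867e-04,
        1.31964356e-03,  2.62887248e-06]), 'tool_pos': array([ 0.20474432, -0.59045381,  0.23128109]), 'tool_rot': array([-5.06753851e-05,  9.86103829e-01,  1.66130176e-01, -1.99427195e-06]), 'contact_force': array([-1.01162064,  0.3299245 , -0.18955882]), 'ft_torque': array([ 0.02687786, -0.03246965,  0.03776783]), 'gripper_width': 1.00104755889846}
```

View pics/top.png

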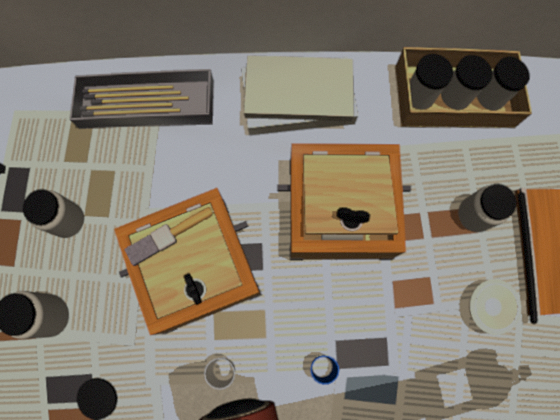

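View pics/scene.png

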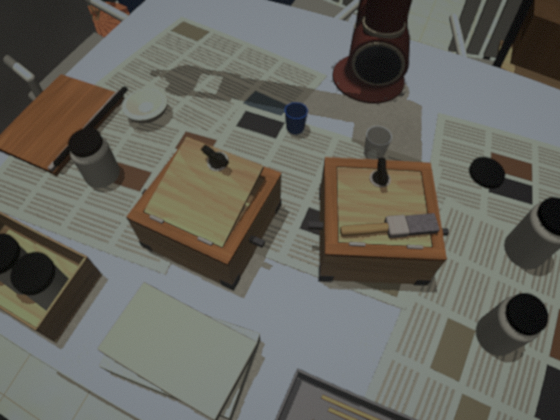

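The top picture shows the ajar chest at about (347,200) with its wing near (353,216). The latched one, with the brush, is at about (190,260). Next I fit the chest pose from the frame points.

Run:
```python
from h import *
z=np.load('c.npz');W=z['Wt'];a=z['a'];S=z['Ws']
def fit(W,reg):
    l,t,r,b=reg; m=np.zeros(W.shape[:2],bool); m[t:b,l:r]=1
    m&=(abs(W[...,2]-.13)<.008)
    P=W[m]; 
    return P
p=fit(W,(270,135,420,270)); print(len(p),p[:,2].mean())
r=cv2.minAreaRect(p[:,:2].astype(np.float32)*1000);print(r,cv2.boxPoints(r))
m0=np.zeros(W.shape[:2],bool);m0[135:270,270:420]=1
P=W[m0&(W[...,2]>.135)]
r0=P[:,:2];print('lifted',P.min(0),P.max(0))
for px in [(347,200),(310,200),(385,200),(347,230),(347,170),(345,215),(360,216),(353,216),(342,213),(365,218)]: print(px,W[px[1],px[0]])
# black wing points
blk=m0&(a.max(-1)<50)&(W[...,2]>.17)
q=W[blk];print(len(q),q.mean(0),q.min(0),q.max(0)); print(cv2.minAreaRect(q[:,:2].astype(np.float32)*1000))
# scene cloud checks
Q=S.reshape(-1,3);k=(abs(Q[:,2]-.13)<.006)&(np.linalg.norm(Q[:,:2]-p[:,:2].mean(0),axis=1)<.2)
print(cv2.minAreaRect(Q[k][:,:2].astype(np.float32)*1000))
```

```text
5683 0.13038347851137258
((629.9065551757812, -168.78143310546875), (231.514892578125, 232.47705078125), 88.5521469116211) [[ 510.78027  -281.5649  ]
 [ 743.1831   -287.43893 ]
 [ 749.03284   -55.997955]
 [ 516.63      -50.12393 ]]
lifted [ 0.54162467 -0.25822694  0.13500104] [ 0.73026106 -0.05731677  0.21191234]
(347, 200) [ 0.61409372 -0.16321538  0.156328  ]
(310, 200) [ 0.61537331 -0.08975824  0.15635891]
(385, 200) [ 0.61237508 -0.23902674  0.15812009]
(347, 230) [ 0.55075134 -0.1577836   0.17229989]
(347, 170) [ 0.68130447 -0.16891839  0.14112811]
(345, 215) [ 0.57494405 -0.15171513  0.1966833 ]
(360, 216) [ 0.57079047 -0.17852958  0.20462066]
(353, 216) [ 0.57186984 -0.16605218  0.20074129]
(342, 213) [ 0.57766524 -0.14545507  0.20218934]
(365, 218) [ 0.56757017 -0.18839822  0.2010185 ]
424 [ 0.57165412 -0.16542505  0.19377842] [ 0.55487727 -0.19474491  0.17342932] [ 0.58789513 -0.13655407  0.21191234]
((569.464599609375, -164.9491424560547), (59.603424072265625, 28.826608657836914), 78.30899810791016)
((628.2445068359375, -167.59805297851562), (232.46994018554688, 233.20347595214844), 88.94263458251953)
```

>>> step_arm([
  [43,-21,-1,0],
  [43,-21,-1,0],
  [43,-21,0,0],
  [43,-21,0,0],
  [43,-21,0,0],
  [43,-21,0,0],
  [43,-21,0,0],
  [43,-21,0,0],
], claw=0)

```text
time: 1.3
tool_pos: [0.4809, -0.3153, 0.2342]
tool_rot: [0.002, 0.987, 0.16, 0.001]
contact_force: [0.4, -0.7, -0.3]
gripper_width: 0.003
```

>>> step_arm([
  [36,-19,0,0],
  [36,-19,0,0],
  [30,-16,0,0],
  [0,0,0,0],
  [0,0,0,0],
])

```text
time: 1.8
tool_pos: [0.5669, -0.2227, 0.2348]
tool_rot: [0.003, 0.986, 0.164, 0.002]
contact_force: [-0.8, -0.4, -0.3]
gripper_width: 0.001
```

Run:
```python
from h import *
s=state();print(s['tool_pos'],s['joint_pos'],np.degrees(np.arctan2(Ttool(s)[1,0],Ttool(s)[0,0])))
T=Ttool(s)[:2,:2]; print('to press mm',T.T@(np.array([.5637,-.2265])-s['tool_pos'][:2])*1000)
```

```text
[ 0.56694663 -0.22265716  0.23477799] [-0.49538947  0.00968052  1.65107911 -0.00207843  1.47484946  0.74531612] 18.924281495262846
to press mm [-4.31742941  2.58220836]
```

>>> step_arm([
  [-4,3,25,0],
  [0,0,25,0],
  [0,0,8,0],
  [0,0,6,0],
  [0,0,6,0],
  [0,0,6,0],
  [0,0,6,0],
  [0,0,6,0],
])

```text
time: 2.6
tool_pos: [0.5646, -0.2337, 0.1511]
tool_rot: [0.006, 0.987, 0.161, 0.005]
contact_force: [-1.7, 0.5, 2.9]
gripper_width: -0.001
```

>>> step_arm([
  [0,-2,6,0],
  [0,-2,6,0],
  [0,0,5,0],
  [0,0,4,0],
  [0,0,3,0],
])

```text
time: 3.1
tool_pos: [0.5644, -0.2316, 0.1298]
tool_rot: [0.008, 0.987, 0.162, 0.005]
contact_force: [-12.3, 5.2, 30.0]
gripper_width: -0.002
```

>>> step_arm([
  [0,0,-10,0],
  [0,0,-30,0],
  [0,0,-40,-8],
  [0,0,-40,-8],
  [0,0,-10,-8],
  [0,0,0,-8],
  [0,0,0,-8],
  [0,0,0,-8],
], claw=60)

```text
time: 3.9
tool_pos: [0.5628, -0.2263, 0.2603]
tool_rot: [0.006, 0.826, 0.564, 0.003]
contact_force: [-0.1, 0.4, 0.3]
gripper_width: 0.6
```

Run:
```python
from h import *
s=state();im,W,_=cloud('wrist');save('w1.png',im);a,Wt,_=cloud('top')
print(s['tool_pos'],s['tool_rot'],s['contact_force'],np.degrees(np.arctan2(Ttool(s)[1,0],Ttool(s)[0,0])))
for n,w,i in(('wrist',W,im),('top',Wt,a)):
    k=(i.max(-1)<60)&(w[...,2]>.155)&(w[...,2]<.18)&(abs(w[...,0]-.565)<.06)&(abs(w[...,1]+.1665)<.06)
    q=w[k]; print(n,len(q)); 
    if len(q)>20: print(q.mean(0),q[:,2].max(),cv2.minAreaRect(q[:,:2].astype(np.float32)*1000))
    k=(abs(w[...,0]-.60)<.07)&(abs(w[...,1]+.1665)<.09)&(w[...,2]<.15)&(w[...,2]>.1); q=w[k]
    if len(q): print('plane',len(q),np.linalg.lstsq(np.c_[q[:,:2]-[.6,-.1665],np.ones(len(q))],q[:,2],rcond=None)[0])
```

```text
[ 0.56276537 -0.22625592  0.26029127] [0.00623069 0.82603517 0.56357587 0.00305141] [-0.06741367  0.36482539  0.2518736 ] 68.60801352784449
wrist 1252
[ 0.56560814 -0.16452002  0.16690262] 0.1716283248174698 ((564.8447875976562, -165.38034057617188), (59.558773040771484, 12.060319900512695), 77.8587875366211)
plane 33331 [-0.00187098  0.00045066  0.12966522]
top 178
[ 0.56521498 -0.16168613  0.16585328] 0.17367231600173705 ((566.1219482421875, -161.9496612548828), (51.24076461791992, 12.388948440551758), 77.513427734375)
plane 4156 [-0.01193537 -0.00794811  0.13017703]
```

View pics/w1.png

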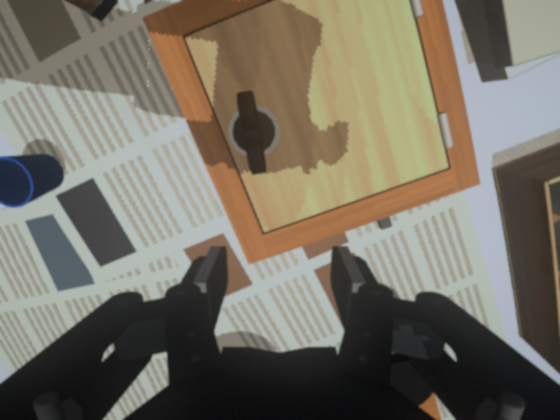

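The wrist picture shows the hatch flush in its frame; the wing is at about (253,130). I now move over it and align the jaws.

>>> step_arm([
  [29,-10,10,0],
  [28,-10,10,0],
  [0,0,10,-5],
  [0,0,10,-4],
  [0,0,0,0],
  [0,0,0,0],
])

```text
time: 4.6
tool_pos: [0.5653, -0.1624, 0.2147]
tool_rot: [0.004, 0.786, 0.618, 0.003]
contact_force: [0.4, -1.0, -0.2]
gripper_width: 0.597
```

```bash
cat > t.py <<'E'
from h import *
s=state();T=Ttool(s);yaw=np.degrees(np.arctan2(T[1,0],T[0,0]))
print(s['tool_pos'],'yaw',yaw,'zaxis',T[:3,2],'q6',s['joint_pos'][5],s['contact_force'],s['ft_torque'],s['gripper_width'])
print('tool mm to knob',T[:2,:2].T@(np.array([.565,-.1655])-s['tool_pos'][:2])*1000)
E
python3 t.py
```

```text
[ 0.5653018  -0.16244649  0.21471243] yaw 76.35274725955536 zaxis [ 0.0088961  -0.00282446 -0.99995644] q6 -0.16868782596881543 [ 0.43862244 -1.02890752 -0.23581239] [-0.00858216  0.05936122 -0.04664246] 0.5969087559897707
tool mm to knob [-3.03850883  0.42713709]
```

>>> step_arm([
  [-3,0,20,-1.5],
  [0,0,20,0],
  [0,0,18,0],
  [0,0,10,0],
  [0,0,4,0],
  [0,0,0,0],
])

```text
time: 5.2
tool_pos: [0.5678, -0.1677, 0.1446]
tool_rot: [0.007, 0.782, 0.623, 0.004]
contact_force: [0.8, 0.6, 0.3]
gripper_width: 0.605
```

```bash
python3 t.py
```

```text
[ 0.56779669 -0.16767543  0.14458392] yaw 77.05991311577162 zaxis [ 0.01549326 -0.00503365 -0.9998673 ] q6 -0.1881593145759152 [0.77062123 0.55129174 0.30521615] [ 0.04522308 -0.01511061 -0.01444096] 0.6051072027958335
tool mm to knob [ 1.49392005 -3.21235521]
```

>>> step_arm([
  [1.5,-3,3,0],
  [0,0,0,0],
])

```text
time: 5.4
tool_pos: [0.566, -0.1659, 0.1431]
tool_rot: [0.008, 0.783, 0.622, 0.005]
contact_force: [0.2, -0.2, 0.1]
gripper_width: 0.6
```

>>> step_arm([
  [0,0,0,0],
  [0,0,0,0],
  [0,0,0,0],
  [0,0,0,0],
  [0,0,0,0],
  [0,0,0,0],
], claw=0)

```text
time: 6.0
tool_pos: [0.5655, -0.1658, 0.1452]
tool_rot: [0.008, 0.783, 0.623, 0.004]
contact_force: [-0.1, -0.7, 0.6]
gripper_width: 0.126
```

```bash
python3 t.py
```

```text
[ 0.565498   -0.16580912  0.14517446] yaw 77.00923526759007 zaxis [ 0.01646046 -0.00632122 -0.99984454] q6 -0.18533701339550315 [-0.13461311 -0.73151317  0.62351424] [0.01140744 0.27494415 0.02455657] 0.1255040320941938
tool mm to knob [ 0.18925653 -0.55464878]
```

>>> step_arm([
  [0,0,0,7],
  [0,0,0,7],
  [0,0,0,7],
  [0,0,0,7],
  [0,0,0,7],
])

```text
time: 6.5
tool_pos: [0.5662, -0.1664, 0.1452]
tool_rot: [0.007, 0.938, 0.348, 0.007]
contact_force: [0.9, -0.3, -1.1]
gripper_width: 0.128
```

```bash
python3 t.py
```

```text
[ 0.56619203 -0.16637974  0.14518324] yaw 40.702236760696046 zaxis [ 0.01773803 -0.00791063 -0.99981137] q6 0.4487108330302495 [ 0.94540809 -0.33688763 -1.05084651] [-0.07040072  0.25788276  0.10496765] 0.12767081518499052
tool mm to knob [-0.32997781 -1.44402458]
```

>>> step_arm([
  [0,-1,0,7],
  [0,0,0,7],
  [0,0,0,7],
  [0,0,0,7],
  [0,0,0,6],
  [0,0,0,3],
])

```text
time: 7.1
tool_pos: [0.5664, -0.1673, 0.1452]
tool_rot: [0.006, 1.0, 0.018, 0.009]
contact_force: [0.6, -0.2, 0.1]
gripper_width: 0.126
```

```bash
python3 t.py
```

```text
[ 0.56642501 -0.16733067  0.14520066] yaw 2.1078755843632915 zaxis [ 0.01885003 -0.01204378 -0.99974978] q6 1.1234951321145046 [ 0.61839387 -0.16667511  0.06444343] [0.03907753 0.40096695 0.07140081] 0.12600968290470616
tool mm to knob [-1.35648369 -1.88137264]
```

>>> step_arm([
  [0,-1,0,2],
  [0,0,0,2],
  [0,0,0,2],
])

```text
time: 7.4
tool_pos: [0.5664, -0.1675, 0.1452]
tool_rot: [0.007, 0.999, -0.035, 0.009]
contact_force: [1.1, 0.4, -0.1]
gripper_width: 0.126
```

```bash
python3 t.py
```

```text
[ 0.56640907 -0.16746815  0.14521718] yaw -3.996187921375343 zaxis [ 0.01798378 -0.01493025 -0.9997268 ] q6 1.2320448216474167 [ 1.07358588  0.40744714 -0.07024064] [0.10863076 0.37634613 1.10754832] 0.1257919792632166
tool mm to knob [-1.54252607 -1.8645906 ]
```

Torque about z has risen to 1.1 N m, so the knob is at its stop. I release and look.

>>> step_arm([
  [0,0,0,1],
  [0,0,0,0],
])

```text
time: 7.6
tool_pos: [0.5664, -0.1675, 0.1452]
tool_rot: [0.008, 0.999, -0.041, 0.009]
contact_force: [0.5, -0.7, -0.8]
gripper_width: 0.13
```

>>> step_arm([
  [0,0,0,0],
  [0,0,0,0],
  [0,0,0,0],
  [0,0,0,0],
  [0,0,-10,0],
  [0,0,-25,0],
  [0,0,-40,0],
  [0,0,-40,0],
], claw=50)

```text
time: 8.4
tool_pos: [0.561, -0.1645, 0.2573]
tool_rot: [0.005, 0.999, -0.044, 0.003]
contact_force: [0.7, 0.7, 0.5]
gripper_width: 0.5
```

>>> step_arm([
  [-30,30,-10,0],
  [-30,30,0,0],
  [-30,30,0,0],
  [0,0,0,0],
])

```text
time: 8.8
tool_pos: [0.4648, -0.2498, 0.282]
tool_rot: [0.01, 0.999, -0.043, 0.013]
contact_force: [1.1, -0.3, 0.5]
gripper_width: 0.497
```

```bash
python3 t.py
python3 - <<'E'
from h import *
im,W,_=cloud('wrist');a,Wt,_=cloud('top');save('w2.png',im);save('t2.png',cv2.resize(a[130:340,100:430],None,fx=2,fy=2))
for n,w,i in(('wrist',W,im),('top',Wt,a)):
    k=(i.max(-1)<60)&(w[...,2]>.155)&(w[...,2]<.18)&(abs(w[...,0]-.565)<.05)&(abs(w[...,1]+.1665)<.05)
    q=w[k]; print(n,len(q)); 
    if len(q)>20: print(q.mean(0),cv2.minAreaRect(q[:,:2].astype(np.float32)*1000))
    k=(abs(w[...,0]-.62)<.05)&(abs(w[...,1]+.1665)<.08)&(w[...,2]<.15)&(w[...,2]>.1); q=w[k]
    if len(q): print('plane',len(q),np.linalg.lstsq(np.c_[q[:,:2]-[.6,-.1665],np.ones(len(q))],q[:,2],rcond=None)[0])
E
```

```text
[ 0.4648254  -0.24982663  0.28200328] yaw -4.913747609206966 zaxis [ 0.0245069  -0.02047023 -0.99949006] q6 1.0236441497662787 [ 1.13957282 -0.27498349  0.50317941] [ 0.02631456 -0.00784226 -0.02802842] 0.4967141392249727
tool mm to knob [ 92.55163247 -92.62610479]
wrist 1331
[ 0.56445082 -0.16817621  0.16561669] ((564.105224609375, -166.3755645751953), (13.042038917541504, 59.55591583251953), 88.21714782714844)
plane 15012 [-0.01178233  0.00068524  0.12985989]
top 202
[ 0.56324218 -0.16570715  0.16597741] ((563.9993896484375, -166.0426483154297), (60.265594482421875, 12.071465492248535), 0.7582437992095947)
plane 3554 [-6.61799325e-03 -8.45908400e-05  1.29889297e-01]
```

View pics/t2.png

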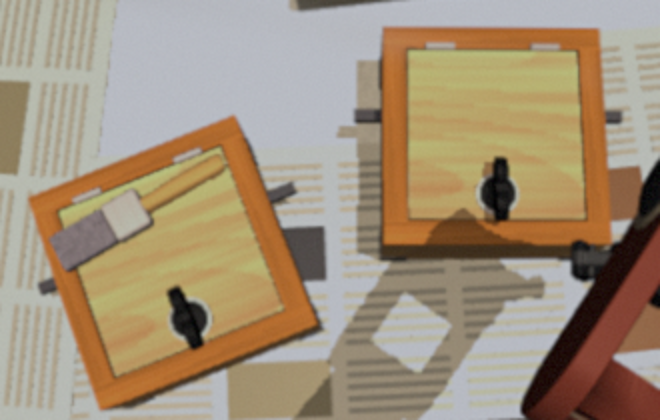

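The top crop shows the right-hand hatch flush with its wing at (500,190) along the chest's x axis. The spare wing at (187,318) and the brush are unmoved, and the arm is clear. I hand in.

```bash
python3 -c "
from plant import *
print(job_done())"
```

```text
the job is handed in; nothing more can be done
None
```

I pressed the ajar hatch shut, turned its wing knob clockwise to the stop, let go and moved the arm clear before handing in. The robot's clock was at about 9 s of the 48 s allowed.

- **Hatch:** I pressed with closed fingers until it sat on its stop. The force there was about 30 N upward, with the fingertips at z ≈ 0.130 m. Afterwards the wrist and top depth both put the hatch flush at z ≈ 0.130 m.
- **Knob:** At the end of the turn the wrist torque rose to about 1.1 N m, so it had reached the stop.
- **Wing angle:** The two cameras disagree slightly. The wrist camera puts the wing at about -1.8° and the coarser top camera at about +0.8°, against a chest yaw of about -1.3°. That leaves an uncertainty of about 2°; I trusted the torque reading and the closer view.
- **Other chest:** In the last picture its wing knob and brush looked unmoved. I did not measure its angle separately.

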